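Stack the loaded parts tray on the tray in the bench dock

ROBOT

A 6-joint arm with a two-finger parallel gripper is mounted at the origin on the work surface. World frame = base frame: x ahead of the robot, y to its left, z up, the work surface at z = 0. Lengths are in m, angles in rad, forces in N, time in s.
With the tool pointing down it reaches from about 0.225 to 0.725 m from the base axis. Payload 3.1 kg.
Tool frame: the origin (TCP) lies midway between the tips of the shut fingers; the grasp point (between the pads) lies 19 mm behind it; z points along the fingers, y is the line along which they close (so a half turn about z gives the same grasp; the last joint's range is limited). The gripper opens to 85 mm and grips with 20 to 120 N. Pads are 22 mm wide; open, the fingers measure 114 mm over their backs; the gripper's body (76 mm by 85 mm) begins 54 mm behind the grasp point. The pads swing forward as they close: fully open they stand 13 mm farther back than shut.
Start: joints at [0.975, 0.048, 0.099, 1.622, 0, 1.443], TCP at [0.237, 0.469, 0.231] pointing down, gripper open.
Joint ranges: [-2.91, 2.91], [-0.99, 1.94], [-1.21, 1.42], [-2.12, 2.29], [-1.49, 1.47], [-3.14, 3.14]. Speed limits (rad/s): [2.79, 2.79, 3.14, 3.14, 3.14, 3.14].

INTERFACE

Orientations are given as a 3x3 rotation matrix whose columns are the frame's x, y, z axes.
In Python, from station import manip, grip, solver, vision, order gives the robot as it stands. Calls block until the motion is done:
- manip.goto(position, orientation): joint-space move of the TCP to a pose.
- manip.servo_line(position, ori=None, rate=0.15, stop_force=None): straight line of the TCP; ori=None keeps the orientation; rate is the mean speed in m/s. With stop_force (N) it stops when the force on the tool has changed by that much, and returns True; else False.
- manip.goto_joints(angles): joint-space move.
- grip(opening, grip_force=None): opening from 0.0 (shut) to 1.0 (fully open); grip_force is the grip in N (None keeps the last); returns when the fingers have stopped.
- manip.sleep(seconds).
- solver.ik(position, orientation): joint angles nearest the present ones, or None.
- manip.state(): the state.
- vision.get_image(name): name is "scene" or "side" or "wrist"; returns (picture, depth): 384x512x3 uint8, red, green, blue; 384x512 float32, m along the optical axis (not along the pixel's ray), 0 where there is no reading.
- vision.calibration(name): a dict with "vertical_fov" (degrees; the focal length in pixels is half the picture's height over the tangent of half this angle, whatever the lens; pixels are square), "cx", "cy" (the principal point, pixels), "k1" (the pictures are not rectified: a ray, as slopes to the right and down, at radius r is drawn at 1 + k1 r^2 times it, then the intrinsics apply), "camera_from_world" (4x4, takes a point from world to camera coordinates). Camera axes: x right, y up, looking along -z (the intrinsics and any distortion apply to the point x, -y, -z); pixel columns grow to the right and rows downward; lengths in m; the calibration is good to about 2 mm. A picture is of the moment at which its call begins: read the wrist's pose just before it. calibration takes no time and is no camera call; for the wrist camera it gives the pose at the moment of the call.
A pose or a line that the arm cannot do raises manip.IKError and nothing moves.
- order.sign_off(): hands the job in; it is judged then, once.
The state is a dict: "t": time; "qpos": joint angles; "joint_velocities": joint speeds; "effort": joint torques, N m; "position": TCP position; "tool_rot": TCP orientation; "force": force on the tool from outside, world axes, zero at the start; "torque": the same for the moment, N m; "opening": opening from 0.0 (shut) to 1.0 (fully open); "gripper_force": force on a finger pad.
Only numpy, scipy, OpenCV 4.12 (cv2) and the standard library are available. Lean on these libraries where they do the work, as an engineer would, in place of code of your own. Each camera call takes 0.05 s, during which the arm holds its last target. There are 200 camera calls.

TASK

Take the loaded tray off the blue repair mat and stack it on the tray that stands in the bench dock: set it down gently, feel its four corner lugs into the sockets below, then press it fully home, so that both end clips snap over it, and let go. Keep it about level, do not force or ram it, and do not knock the other things on the bench about.

Things in the scene. Friction and masses are not known exactly. Their poses are not given: they have to be found in the camera images.
- tray: The loaded tray: dark grey moulded stacking tray, 170 mm (x) by 150 mm (y) plus clips, 0.35 to 0.52 kg, standing on the mat; two eyepieces, a lens and a carton are fixed in it. Origin: its centre at the level of its lugs' feet, z up. Underside of floor z = 14, floor top 17, walls to 48, hollow corner posts to 52, eyepieces to 61, own end clips (x = +-87 to +-98) to 72 mm. Fits either way round.
- tray_rib (a point): Point to grip: 9 mm below the top of the tray's straight middle rib, at tray x = 0, y = 0, z = 42 mm; axes as the tray's. The rib is 12 mm thick and runs along tray x from floor (z = 17) to z = 51 mm; grip it from above, fingers closing along tray y. Free beside it here: 60 mm each way in y, 30 mm each way in x.
- tray_lug (a point): Centre of the foot of one corner lug, at tray x = 72, y = 62, z = 0 mm. Four such square lugs, 12 x 12 mm and 14 mm long (z = 0 to 14), unchamfered, at x = +-72, y = +-62 mm.
- tray_bead (a point): Centre of the raised bead (radius 3 mm, 44 mm long, along tray y) on one end wall, at tray x = 85.5, y = 0, z = 17 mm; the other end has the same at x = -85.5. The lower tray's end clips snap over these beads.
- dock: Bare aluminium pan screwed to the bench, 190 x 170 mm, 15 mm lip; x along its long side, origin: centre of its underside. In it, on a floor 3 mm above the origin, stands the lower tray, shaped alike, square to the dock but with play: its centre is off by up to 6.5 mm along x and 6.5 mm along y, different each time and not measured; only a push over 12 N slides it.
- dock_posts (a point): Dock x = 0, y = 0, level with the flat tops of the lower tray's 26 x 26 mm corner posts, 55 mm above the dock's origin: a tray resting with its lugs on the post tops has its origin at this level. The sockets in the post tops are 15 x 15 mm, 16 mm deep, without chamfers, at x = +-72, y = +-62 mm from the lower tray's (unmeasured) centre.
- dock_home (a point): Dock x = 0, y = 0, 41 mm above the dock's origin: level of the tray's origin when it is fully home. With all lugs in the sockets the tray sinks freely 5 to 7 mm from the post tops until its beads meet the two sprung end clips; pressed down with about 5 to 20 N it passes them, sometimes one end first, and snaps home.
- dock_clip (a point): Nominal place of the round nose (radius 4 mm, 36 mm long) of one of the two black sprung clips at the ends of the lower tray, at dock x = 91, y = 0, 61 mm above the dock's origin, give or take the lower tray's play; the other at x = -91. They hinge outward by themselves as a bead is pushed down past them; thumb tabs reach 75 mm above the dock's origin.
- mat: Blue silicone repair mat, 360 x 250 mm, 3 mm thick, fixed. Origin: centre of its underside; x is its long side. The loaded tray stands on its near part.
- board: Bystander: small dark green circuit board, 45 x 70 x 4 mm, lying at the far end of the mat. Origin: centre of its underside.
- tweezers: Bystander: steel tweezers, 118 mm long, 5 mm high, lying at the far end of the mat. Origin: on their underside near the middle.
- flux_bottle: Bystander: white squeeze bottle with a thin spout, 34 mm across, 92 mm tall, standing between mat and dock. Origin: centre of its underside.
- tip_cleaner: Bystander: round steel tip-cleaner pot, 52 mm across, 34 mm high, standing between mat and dock. Origin: centre of its underside.
- solder_reel: Bystander: bare metal spool, 54 mm across, 40 mm high, standing between mat and dock. Origin: centre of its underside.
Things that resemble listed ones, but are neither listed nor needed, are in the scene too. Leave any green or purple look-alike of the tray alone.

How it is judged:
On the way, in this order (a step that is already met when the one before it is completed fails the run):
1. the loaded tray is lifted clear of the mat (height (world z) of tray above 0.04 m and contact force between tray and mat below 0.01 N), for 0.2 s.
2. the tray is home on the lower tray: lugs in the sockets, clips snapped over (z of tray in the frame of dock between 0.037 and 0.043 m and x of tray in the frame of dock between -0.0105 and 0.0105 m and y of tray in the frame of dock between -0.0105 and 0.0105 m and angle between the x axis of tray and the x axis of dock, either way round below 0.04 rad and angle between tray's own z axis and vertical below 0.02 rad), for 0.2 s.
At the end, for the whole second after the job is handed in: The loaded tray sits home on the tray in the dock: its origin 37 to 43 mm above the dock's origin (41 when home), within 10.5 mm of it along dock x and along dock y, square to it within 0.04 rad (either way round), level within 0.02 rad, at rest and let go (all of step 2 and linear speed of tray below 0.01 m/s); the robot touches nothing.
It fails at once if the tray is pressed or dropped on the dock and lower tray with more than 60 N in all contacts together (contact force between tray and dock above 60 N).
It fails at once if the gripper bears on the dock or lower tray with more than 15 N (contact force between any of the fingers, the arm and dock above 15 N).
It fails at once if the loaded tray tips more than about 20 degrees (angle between tray's own z axis and vertical above 0.35 rad).
It fails at once if a bystander is moved by more than 25 mm (distance of any of board, tweezers, flux_bottle, tip_cleaner, solder_reel from where it was at the start of the episode above 0.025 m).
It also fails if it takes over 72 s, if anything falls off the work surface, if the arm or the gripper's body presses on something with over 40 N, if the wrist force passes 120 N, or if a joint passes its speed limit or range.

## Working session

There is one attempt and no reset: what is moved stays moved. The work goes in short steps, each a Python script; the robot and the scene stay as the last script left them, time stands still between calls to the robot, and variables do not carry over. Pictures are saved under pics/ and viewed, at most 10 in all, crops included, and the job is handed in when it is done.

```bash
ls; mkdir -p pics; cat > h.py <<'E'
import numpy as np, cv2
from station import manip, grip, solver, vision, order
def save(n,im): cv2.imwrite(f'pics/{n}.png', im[...,::-1])
def cloud(cal, depth):
    """world xyz for every pixel"""
    H,W=depth.shape; f=H/2/np.tan(np.radians(cal['vertical_fov'])/2)
    K=np.array([[f,0,cal['cx']],[0,f,cal['cy']],[0,0,1]])
    uv=np.stack(np.meshgrid(np.arange(W),np.arange(H)),-1).reshape(-1,1,2).astype(float)
    s=cv2.undistortPoints(uv,K,np.array([cal['k1'],0,0,0.]),None,None,None).reshape(H,W,2)
    P=np.stack([s[...,0]*depth,-s[...,1]*depth,-depth,np.ones_like(depth)],-1)
    X=(P@np.linalg.inv(cal['camera_from_world']).T)[...,:3]
    X[depth<=0]=np.nan
    return X
def look(name):
    cal=vision.calibration(name); im,d=vision.get_image(name)
    return im,cloud(cal,d),d,cal
E
python3 - <<'E'
from h import *
for n in ('scene','side'):
    im,X,d,cal=look(n); save(n,im); np.savez(f'{n}.npz',im=im,X=X)
    print(n,{k:v for k,v in cal.items() if k!='camera_from_world'}, np.linalg.inv(cal['camera_from_world'])[:3,3])
s=manip.state(); print(s['t'],s['position'],s['tool_rot'],s['force'])
E
```

```text
pics
scene {'vertical_fov': 51.972548486294215, 'cx': 253.2832067147614, 'cy': 189.72934201344333, 'k1': -0.02842268138190265} [0.75711409 0.50509021 0.98053306]
side {'vertical_fov': 56.62794966502144, 'cx': 254.60685816787475, 'cy': 186.60215260136428, 'k1': 0.00885465621853731} [ 0.0382437  -0.62702922  0.57117781]
0.1 [0.23643414 0.46812595 0.23021785] [[-8.92564719e-01  4.50917761e-01 -1.18112777e-03]
 [ 4.50919242e-01  8.92562943e-01 -1.79702478e-03]
 [ 2.43920486e-04 -2.13655416e-03 -9.99997688e-01]] [-0.1318749   0.28729329  0.14482227]
```

View pics/scene.png

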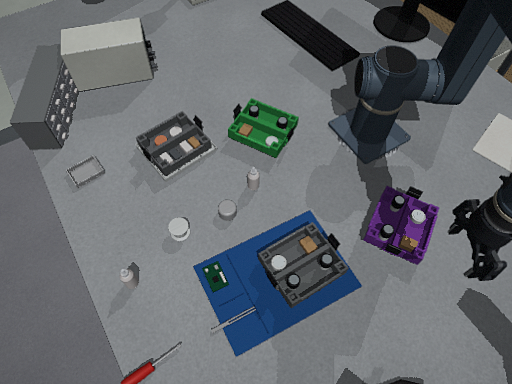

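View pics/side.png

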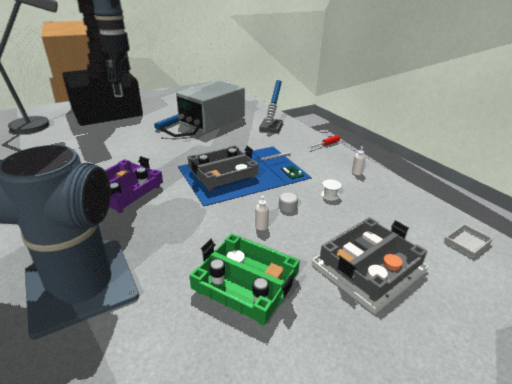

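The scene shows the dark grey tray on the blue mat at (300,263). The dock, a silver pan holding a dark tray, is at (176,145). The green tray (263,127), the purple tray (402,224) and the small empty pan (85,172) are look-alikes. In the side view the loaded tray is at (223,168) and the dock at (370,262).

```bash
cat >> h.py <<'E'
def wallfit(X, c, r=.14, zlo=.03, zhi=.06, zmat=0.):
    """min-area rectangle of the points in a height band around c: centre, sizes, yaw of the long side"""
    P=X.reshape(-1,3); P=P[np.isfinite(P).all(1)]
    m=(np.hypot(*(P[:,:2]-c).T)<r)&(P[:,2]>zlo)&(P[:,2]<zhi)
    (cx,cy),(w,h),a=cv2.minAreaRect((P[m,:2]*1000).astype(np.float32))
    if w<h: w,h,a=h,w,a+90
    return np.array([cx,cy])/1000,(w,h),(a+90)%180-90,m.sum()
E
python3 - <<'E'
from h import *
D={n:np.load(n+'.npz') for n in('scene','side')}
for n,pts in (('scene',{'tray':(300,263),'dock':(176,145),'flux':(253,178),'cleaner':(228,210),'reel':(179,229),'bottle2':(128,275),'green':(263,127),'purple':(402,224)}),('side',{'tray':(223,168),'dock':(370,262)})):
    for k,(u,v) in pts.items(): print(n,k,np.nanmedian(D[n]['X'][v-2:v+3,u-2:u+3].reshape(-1,3),0).round(3))
for n in D:
    X=D[n]['X']
    for k,(u,v) in ({'tray':(300,263),'dock':(176,145)} if n=='scene' else {'tray':(223,168),'dock':(370,262)}).items():
        c=np.nanmedian(X[v-2:v+3,u-2:u+3].reshape(-1,3),0)[:2]
        for lo,hi in ((.03,.06),(.045,.058),(.008,.02),(.06,.09)): print(n,k,lo,wallfit(X,c,.13,lo,hi))
im=D['scene']['im']
a=cv2.resize(im[200:320,240:370],None,fx=3,fy=3,interpolation=cv2.INTER_CUBIC); b=cv2.resize(im[95:215,60:210],None,fx=3,fy=3,interpolation=cv2.INTER_CUBIC)
save('crops',np.hstack([a,b])[:, :800])
E
```

```text
scene tray [0.464 0.264 0.054]
scene dock [ 0.559 -0.254  0.026]
scene flux [ 0.435 -0.009  0.061]
scene cleaner [0.538 0.03  0.035]
scene reel [0.679 0.016 0.041]
scene bottle2 [0.84  0.077 0.069]
scene green [ 0.299 -0.168  0.037]
scene purple [0.17  0.315 0.051]
side tray [0.455 0.259 0.029]
side dock [ 0.553 -0.266  0.023]
scene tray 0.03 (array([0.45548099, 0.26177362]), (189.45741271972656, 158.13267517089844), -0.07860565185546875, np.int64(2136))
scene tray 0.045 (array([0.45548099, 0.26177362]), (189.45741271972656, 158.13267517089844), -0.07860565185546875, np.int64(1208))
scene tray 0.008 (array([0.46661499, 0.26397876]), (218.703857421875, 196.21243286132812), -26.498291015625, np.int64(625))
scene tray 0.06 (array([0.45420682, 0.27806741]), (199.87342834472656, 66.93460083007812), 0.6211355328559875, np.int64(419))
scene dock 0.03 (array([ 0.56302185, -0.26176437]), (191.56529235839844, 163.0185089111328), 8.857376098632812, np.int64(1999))
scene dock 0.045 (array([ 0.56445477, -0.26154111]), (188.66500854492188, 163.0185089111328), 8.857376098632812, np.int64(851))
scen
[... 567 characters left out ...]
62817382812, 153.53079223632812), 0.620656430721283, np.int64(47))
side tray 0.06 (array([0.45521063, 0.27715002]), (197.98748779296875, 65.97858428955078), 0.5305354595184326, np.int64(171))
side dock 0.03 (array([ 0.56249921, -0.25810007]), (191.8899383544922, 157.32394409179688), 7.627026557922363, np.int64(3672))
side dock 0.045 (array([ 0.56253558, -0.25809521]), (191.81654357910156, 157.32394409179688), 7.6270270347595215, np.int64(1680))
side dock 0.008 (array([ 0.55991632, -0.26025259]), (196.098388671875, 170.58096313476562), 7.414998531341553, np.int64(578))
side dock 0.06 (array([ 0.56332764, -0.25792877]), (198.61131286621094, 37.47929382324219), 8.011239051818848, np.int64(233))
```

View pics/crops.png

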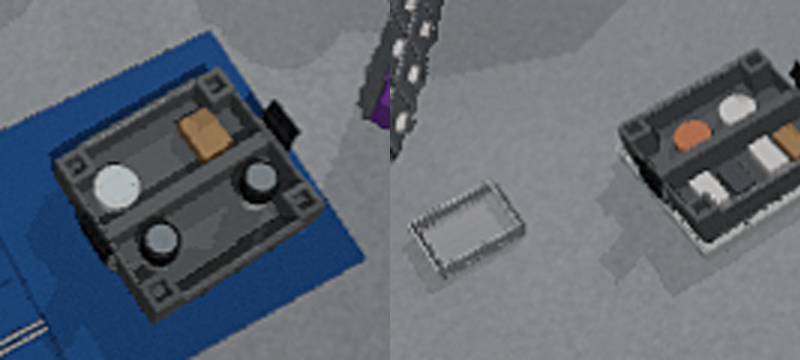

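The enlarged crop confirms it. The dark tray with two eyepieces, a lens and a carton on the blue mat is the loaded tray. The dark tray in the large silver pan (crop about 720,150) is the dock with the lower tray, and the small pan on the left is a decoy. Next I take matching wrist views over both, since their post tops are at the same height and calibration bias should cancel.

```bash
cat >> h.py <<'E'
def Rt(yaw,flip): # tool pointing down, its x axis along yaw (flip: the opposite way)
    c,s=np.cos(yaw),np.sin(yaw); q=-1 if flip else 1
    return np.array([[c,-s,0],[s,c,0],[0,0,1.]])@np.diag([q,-q,-1.])
E
python3 - <<'E'
from h import *
T=np.array([.455,.262]); Dk=np.array([.561,-.260]); yd=np.radians(7.5)
for f in (0,1):
    for p,y in ((T,0),(Dk,yd)):
        for z in (.06,.3): 
            q=solver.ik([*p,z],Rt(y,f)); print(f,z,None if q is None else np.round(q,2))
f=int(solver.ik([*T,.3],Rt(0,0)) is None or abs(solver.ik([*T,.3],Rt(0,1))[5])<abs(solver.ik([*T,.3],Rt(0,0))[5])); print('flip',f)
for n,p,y in (('wd',Dk,yd),('wt',T,0)):
    manip.goto([*p,.30],Rt(y,f)); manip.sleep(.3)
    s=manip.state(); im,X,d,cal=look('wrist'); save(n,im); np.savez(n+'.npz',im=im,X=X,pos=s['position'],R=s['tool_rot'],cfw=cal['camera_from_world'],fov=cal['vertical_fov'],cx=cal['cx'],cy=cal['cy'],k1=cal['k1'])
    print(n,s['t'],s['position'],np.linalg.inv(cal['camera_from_world'])[:3,3],cal['vertical_fov'])
    for lo,hi in ((.03,.06),(.05,.06)): print(wallfit(X,p,.13,lo,hi))
E
```

```text
0 0.06 [ 0.39  0.08 -0.21  1.28  0.   -2.75]
0 0.3 [ 0.39  0.08  0.27  1.76  0.   -2.75]
0 0.06 [-0.54  0.32  0.06  1.32  0.    2.47]
0 0.3 [-0.54  0.34  0.58  1.81  0.    2.47]
1 0.06 [ 0.39  0.08 -0.21  1.28  0.    0.39]
1 0.3 [0.39 0.08 0.27 1.76 0.   0.39]
1 0.06 [-0.54  0.32  0.06  1.32  0.   -0.67]
1 0.3 [-0.54  0.34  0.58  1.81  0.   -0.67]
flip 1
wd 3.2167 [ 0.56112173 -0.25961004  0.30005436] [ 0.48594781 -0.26953522  0.44242982] 65.4139519414113
(array([ 0.56374982, -0.25781183]), (186.16241455078125, 157.17308044433594), 7.928272724151611, np.int64(8005))
(array([ 0.56429327, -0.25752841]), (171.89688110351562, 157.1676025390625), 8.15609073638916, np.int64(3184))
wt 5.4917 [0.45531411 0.26157925 0.29989432] [0.3795029  0.26165639 0.44233459] 65.4139519414113
(array([0.45509677, 0.26454153]), (185.66456604003906, 156.90609741210938), 0.26960018277168274, np.int64(6439))
(array([0.45615137, 0.26426782]), (172.41261291503906, 156.8748321533203), -0.00647735595703125, np.int64(3396))
```

```bash
python3 -c "
import cv2,numpy as np
a=cv2.imread('pics/wd.png');b=cv2.imread('pics/wt.png')
cv2.imwrite('pics/w2.png',np.vstack([a[90:384],b[90:384]]))"
```

```text
(no output)
```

View pics/w2.png

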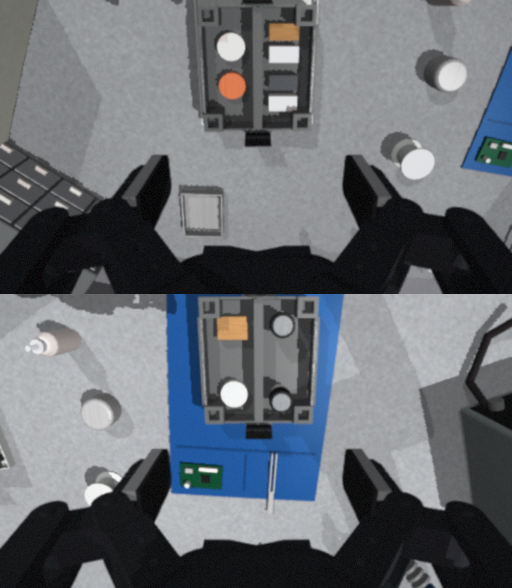

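The wrist views show all four post sockets of both trays: the lower tray at about (258,155) full-frame and the loaded one at about (258,145). I rectify both onto the post-top plane and match the posts.

```bash
cat >> h.py <<'E'
def ortho(w,c,yaw,z=.055,half=(100,90),ppm=4):
    """top-down picture of the plane z, centred on c, x axis along yaw; ppm pixels per mm"""
    gx,gy=np.meshgrid(np.arange(-half[0]*ppm,half[0]*ppm+1)/ppm/1000,np.arange(-half[1]*ppm,half[1]*ppm+1)/ppm/1000)
    cs,sn=np.cos(yaw),np.sin(yaw)
    W=np.stack([c[0]+cs*gx-sn*gy,c[1]+sn*gx+cs*gy,np.full_like(gx,z),np.ones_like(gx)],-1)@w['cfw'].T
    sx,sy=W[...,0]/-W[...,2],-W[...,1]/-W[...,2]; r2=sx**2+sy**2; k=1+w['k1']*r2
    f=192/np.tan(np.radians(w['fov'])/2)
    return cv2.remap(w['im'],(w['cx']+f*sx*k).astype(np.float32),(w['cy']+f*sy*k).astype(np.float32),cv2.INTER_CUBIC)
E
python3 - <<'E'
from h import *
wt,wd=np.load('wt.npz'),np.load('wd.npz')
ct,yt=np.array([.456,.2640]),0.; cd,yd=np.array([.564,-.2577]),np.radians(7.8)
for w,c,y in((wt,ct,yt),(wd,cd,yd)):
    P=w['X'].reshape(-1,3);P=P[np.isfinite(P).all(1)]
    L=(P[:,:2]-c)@np.array([[np.cos(y),-np.sin(y)],[np.sin(y),np.cos(y)]])*1000
    for sx in(-72,72):
        for sy in(-62,62):
            m=(abs(L[:,0]-sx)<14)&(abs(L[:,1]-sy)<14)&(P[:,2]>.045)
            print(sx,sy,P[m,2].mean().round(4),m.sum(), end=' | ')
    m=(abs(L[:,1])<4)&(abs(L[:,0])<50); print('rib z',np.median(P[m,2]).round(4))
a,b=ortho(wt,ct,yt),ortho(wd,cd,yd)
ga,gb=[cv2.cvtColor(i,cv2.COLOR_RGB2GRAY) for i in(a,b)]
save('ortho',cv2.resize(np.hstack([a,b]),(800,360),interpolation=cv2.INTER_AREA))
src,dst=[],[]
for sx in(-72,72):
    for sy in(-62,62):
        u,v=int(400+4*sx),int(360+4*sy); h=68
        t=ga[v-h:v+h,u-h:u+h]; S=h+44; v0,u0=max(v-S,0),max(u-S,0); s=gb[v0:v+S,u0:u+S]
        r=cv2.matchTemplate(s,t,cv2.TM_CCOEFF_NORMED); _,mx,_,l=cv2.minMaxLoc(r)
        d=np.array([l[0]+u0-(u-h),l[1]+v0-(v-h)])/4
        print(sx,sy,'score',round(mx,3),'shift mm',d); src.append([sx,sy]);dst.append(np.array([sx,sy])+d)
E
```

```text
-72 -62 0.0541 328 | -72 62 0.0541 353 | 72 -62 0.0536 284 | 72 62 0.0537 274 | rib z 0.3804
-72 -62 0.0542 334 | -72 62 0.0543 336 | 72 -62 0.0536 287 | 72 62 0.0536 270 | rib z 0.3808
-72 -62 score 0.321 shift mm [ 0.  -0.5]
-72 62 score 0.719 shift mm [0.5  0.25]
72 -62 score 0.393 shift mm [ 0. -1.]
72 62 score 0.84 shift mm [ 0.  -0.5]
```

View pics/ortho.png

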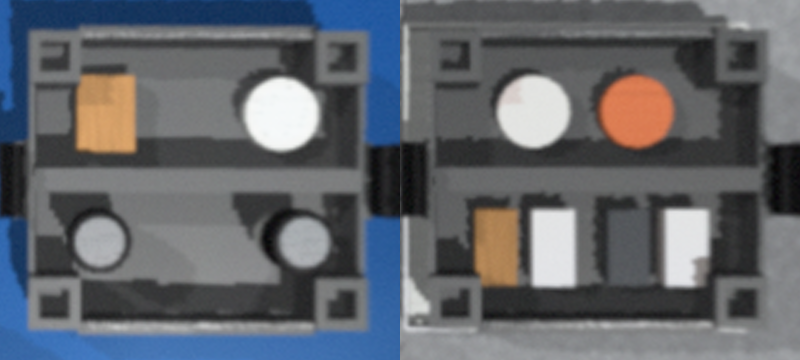

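The rectified view shows all posts and sockets of both trays, with the loaded tray on the left and the lower tray on the right. Both are centred to about 1 mm. Now I refine yaw and y from the rib, then grasp.

```bash
cat >> h.py <<'E'
def rib(img,xs,ppm=4,guess=0,win=14):
    """rib centre line y(x) mm from its two strongest edges per column band; returns centre at x=0, slope"""
    g=cv2.GaussianBlur(cv2.cvtColor(img,cv2.COLOR_RGB2GRAY).astype(np.float32),(0,0),3)
    H,W=g.shape; cs=[]
    for x in xs:
        u=int(W//2+x*ppm); p=np.gradient(g[:,u-12:u+13].mean(1)); v=int(H//2+guess*ppm)
        s=p[v-win*ppm:v+win*ppm]; up,dn=np.argmax(s),np.argmin(s)
        cs.append(((up+dn)/2/ppm-win+guess, abs(up-dn)/ppm))
    return np.array(cs)
E
python3 - <<'E'
from h import *
wt,wd=np.load('wt.npz'),np.load('wd.npz')
ct,yt=np.array([.456,.2640]),0.; cd,yd=np.array([.564,-.2577]),np.radians(7.8)
xs=np.arange(-65,66,13)
for w,c,y in((wt,ct,yt),(wd,cd,yd)):
    r=rib(ortho(w,c,y,z=.054),xs); ok=abs(r[:,1]-12)<2
    print(r.T.round(2)); 
    if ok.sum()>2: p=np.polyfit(xs[ok],r[ok,0],1); print('slope deg',np.degrees(p[0]).round(2),'y0',p[1].round(2))
grip(.6,80); o=Rt(0,1); tx=np.array([.4555,.2639])
manip.goto([*tx,.13],o); manip.servo_line([*tx,.027],rate=.08,stop_force=8)
print(manip.state()['position'],manip.state()['force'],manip.state()['t'])
grip(0,80); manip.sleep(.2); s=manip.state(); print(s['opening'],s['gripper_force'],s['force'])
if s['opening']>.05:
    manip.servo_line([*tx,.18],rate=.1); manip.sleep(.3); s=manip.state(); print(s['t'],s['position'],s['force'],s['torque'],s['opening'])
    im,X,d,cal=look('wrist'); save('held',im); np.savez('held.npz',im=im,X=X,cfw=cal['camera_from_world'],fov=cal['vertical_fov'],cx=cal['cx'],cy=cal['cy'],k1=cal['k1'])
E
```

```text
[[  0.12 -10.    -9.88   0.12   0.25   0.38   0.25   0.25  -9.88   3.88
    0.38]
 [ 12.25   8.     7.75  12.25  12.5   12.75  12.5   12.     8.25  19.75
   12.25]]
slope deg 0.11 y0 0.25
[[ 1.5  11.38  0.38 10.75  9.62  1.    1.12  0.12 10.38 10.12 -0.25]
 [15.5   4.75 13.25  6.    8.25 14.5  14.75 13.25  6.75  7.25 12.5 ]]
slope deg -0.33 y0 0.18
[0.45615459 0.2641768  0.02780137] [ 0.51799231 -1.19945965  0.13371535] 8.125
0.12379283251247411 80.12686014175415 [ 0.00353838 -1.02072791  3.33285563]
10.75 [0.45536451 0.26383449 0.17973843] [-0.01387355  0.20446606 -3.89388562] [-0.02260381  0.00468527 -0.0315079 ] 0.12547038326384805
```

View pics/held.png

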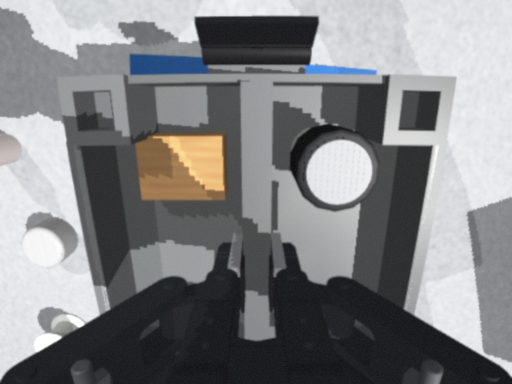

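The tray is held and lifted level, with posts at (95,110) and (413,110) and the rib between the fingers. It weighs about 0.4 kg. The rib's position in this view gives the lateral camera bias.

```bash
python3 - <<'E'
from h import *
w=np.load('held.npz'); t=np.array([.45536,.26383]); zt=.1797+.0267
im=ortho(w,t,0,z=zt-.001); xs=np.arange(-72,-34,4)
r=rib(im,xs); print(r.T.round(2))
# post / rib heights and outline of near posts
P=w['X'].reshape(-1,3);P=P[np.isfinite(P).all(1)]; L=(P[:,:2]-t)*1000
for sy in(-62,62):
    m=(abs(L[:,0]+72)<16)&(abs(L[:,1]-sy)<16)&(abs(P[:,2]-zt)<.006); q=L[m]
    print(sy,'z',np.median(P[m,2]).round(4),'x',np.percentile(q[:,0],[1,99]).round(1),'y',np.percentile(q[:,1],[1,99]).round(1))
m=(abs(L[:,1])<4)&(L[:,0]<-40)&(L[:,0]>-78)&(abs(P[:,2]-zt)<.008); print('rib slope',np.polyfit(L[m,0],P[m,2]*1000,1))
# same with pre-grasp view of both trays, wide image: socket-edge based x,y via post extents from colour
for n,c,y in(('wt',(.456,.264),0),('wd',(.564,-.2577),np.radians(7.8))):
    v=np.load(n+'.npz'); P=v['X'].reshape(-1,3);P=P[np.isfinite(P).all(1)]
    Q=(P[:,:2]-c)@np.array([[np.cos(y),-np.sin(y)],[np.sin(y),np.cos(y)]])*1000
    for sy in(-62,62):
      for sx in (-72,72):
        m=(abs(Q[:,0]-sx)<17)&(abs(Q[:,1]-sy)<17)&(abs(P[:,2]-.0545)<.002); q=Q[m]
        print(n,sx,sy,'x',np.percentile(q[:,0],[1,99]).round(1),'y',np.percentile(q[:,1],[1,99]).round(1))
E
```

```text
[[ 0.12  0.12  0.12 -9.62 -9.62 -9.62 -9.62 -9.62  7.5   7.5 ]
 [12.25 12.25 12.25  7.25  7.25  7.25  7.25  7.25  2.5   2.5 ]]
-62 z 0.2067 x [-85.3 -57. ] y [-75.5 -47.8]
62 z 0.2068 x [-85.3 -57. ] y [47.8 75.7]
rib slope [-2.62825685e-03  2.05842570e+02]
wt -72 -62 x [-86.  -60.5] y [-75.1 -49.1]
wt 72 -62 x [57.6 83.7] y [-74.2 -48.5]
wt -72 62 x [-86.  -60.4] y [49.7 74.5]
wt 72 62 x [57.3 83.7] y [49.6 75.5]
wd -72 -62 x [-85.1 -59.4] y [-75.6 -49.5]
wd 72 -62 x [57.6 84.2] y [-75.2 -49.2]
wd -72 62 x [-85.7 -60.1] y [49.  73.9]
wd 72 62 x [57.6 83.2] y [49.  74.8]
```

Lateral bias is about 0.1 mm and the tray is level. Now the carry to the dock and a gentle set-down, with a hop search if the lugs land on the posts.

```bash
cat >> h.py <<'E'
YD=np.radians(7.9); C0=np.array([.564,-.2577])+np.array([[np.cos(YD),-np.sin(YD)],[np.sin(YD),np.cos(YD)]])@np.array([-.00035,-.0005])
RD=np.array([[np.cos(YD),-np.sin(YD)],[np.sin(YD),np.cos(YD)]])
def at(dx,dy): return C0+RD@np.array([dx,dy])/1000
def probe(dx,dy,zlow=.0735,F=5):
    o=Rt(YD,1); z=manip.state()['position'][2]
    manip.servo_line([*at(dx,dy),max(z,.0825)],o,rate=.05); manip.sleep(.15)
    hit=manip.servo_line([*at(dx,dy),zlow],o,rate=.02,stop_force=F); s=manip.state()
    print((dx,dy),hit,'t',round(s['t'],1),'loc',(RD.T@(s['position'][:2]-C0)*1000).round(2),'z',s['position'][2].round(4),'F',(RD.T@s['force'][:2]).round(1),s['force'][2].round(1),'M',s['torque'].round(2),flush=True)
    return s['position'][2]
E
python3 - <<'E'
from h import *
o=Rt(YD,1); p=manip.state()['position']
manip.servo_line([p[0],p[1],.22],rate=.15); manip.goto([*C0,.22],o); manip.servo_line([*C0,.10],o,rate=.08)
manip.servo_line([*C0,.084],o,rate=.04); manip.sleep(.4); s=manip.state(); print(s['t'],(RD.T@(s['position'][:2]-C0)*1000),s['position'][2],s['force'],s['torque'])
im,X,d,cal=look('wrist'); save('over',im)
z=probe(0,0)
for d in ((1.3,0),(-1.3,0),(0,1.3),(0,-1.3)):
    if z<.0775: break
    manip.servo_line([*manip.state()['position'][:2],.0825],o,rate=.03)
    z=probe(*d)
E
```

```text
15.7417 [ 0.1413196  -0.09621894] 0.08426013309500444 [-0.96677813  0.12287818 -2.95192726] [-0.03717425 -0.01229614 -0.00485116]
(0, 0) False t 16.9 loc [-0.05  0.02] z 0.0735 F [-0.3 -1.2] -4.1 M [ 0.01  0.01 -0.05]
```

It dropped straight into the sockets: z 0.0735, below the post-top level of 0.0798, with no contact force. Now I press it home.

```bash
python3 - <<'E'
from h import *
o=Rt(YD,1)
for z in (.0715,.0695,.0675,.0658,.0650):
    hit=manip.servo_line([*at(0,0),z],o,rate=.015,stop_force=30); manip.sleep(.2); s=manip.state()
    print(z,hit,round(s['t'],1),s['position'].round(4),s['force'].round(1),s['torque'].round(2),flush=True)
    if hit: break
    if z<.066 and s['force'][2]>6: break
im,X,d,cal=look('wrist'); save('press',im)
P=X.reshape(-1,3);P=P[np.isfinite(P).all(1)];L=(P[:,:2]-C0)@RD*1000
for lo,hi in((-85,-59),):
  for sy in(-62,62):
    m=(L[:,0]>lo)&(L[:,0]<hi)&(abs(L[:,1]-sy)<14)&(P[:,2]>.083)&(P[:,2]<.11); print(sy,m.sum(),np.median(P[m,2]))
m=(abs(L[:,1])<4)&(L[:,0]<-40)&(L[:,0]>-78)&(P[:,2]>.08)&(P[:,2]<.11); print('rib slope',np.polyfit(L[m,0],P[m,2]*1000,1))
E
```

```text
0.0715 False 17.4 [ 0.5641 -0.2585  0.0723] [0.3 0.1 2.5] [0.1  0.04 0.01]
0.0695 False 17.8 [ 0.5642 -0.2588  0.0708] [-1.5  0.4  5.5] [-0.04  0.19 -0.  ]
0.0675 False 18.3 [ 0.5636 -0.2579  0.0656] [ 3.9 -1.4 -8.2] [-0.35 -0.79  0.02]
0.0658 False 18.8 [ 0.5636 -0.2579  0.0656] [ 2.   0.3 -4.5] [ 0.11 -0.43 -0.03]
0.065 False 19.2 [ 0.5636 -0.258   0.0657] [-1.   3.1  1.2] [0.53 0.06 0.  ]
-62 4182 0.09244303631865661
62 4201 0.0925376885357915
rib slope [-3.26881045e-03  9.16039941e+01]
```

It snapped home: TCP 0.0657 against an expected 0.0658, and level. One firmer confirming press, then release and retreat.

```bash
python3 - <<'E'
from h import *
o=Rt(YD,1)
hit=manip.servo_line([*at(0,0),.0615],o,rate=.015,stop_force=16); s=manip.state(); print(hit,s['position'].round(4),s['force'].round(1))
manip.servo_line([*at(0,0),.0657],o,rate=.02); p=manip.state()['position']
grip(.55); manip.sleep(.2); manip.servo_line([*p[:2],.16],o,rate=.08); manip.goto([*at(0,0),.345],o); manip.sleep(.4)
im,X,d,cal=look('wrist'); save('final',im); print(manip.state()['t'],manip.state()['force'].round(2))
P=X.reshape(-1,3);P=P[np.isfinite(P).all(1)];L=(P[:,:2]-C0)@RD*1000
for sx in(-72,72):
  for sy in(-62,62):
    m=(abs(L[:,0]-sx)<12)&(abs(L[:,1]-sy)<12)&(P[:,2]>.083)&(P[:,2]<.11); print(sx,sy,m.sum(),np.median(P[m,2]).round(4),L[m].mean(0).round(1))
E
```

```text
True [ 0.5636 -0.2579  0.0656] [-0.3  0.1  3.7]
23.0083 [0.3  0.38 0.1 ]
-72 -62 249 0.0926 [-71.4 -62.6]
-72 62 262 0.0927 [-71.5  62. ]
72 -62 203 0.0924 [ 72.7 -62.5]
72 62 199 0.0925 [73.2 62.3]
```

View pics/final.png

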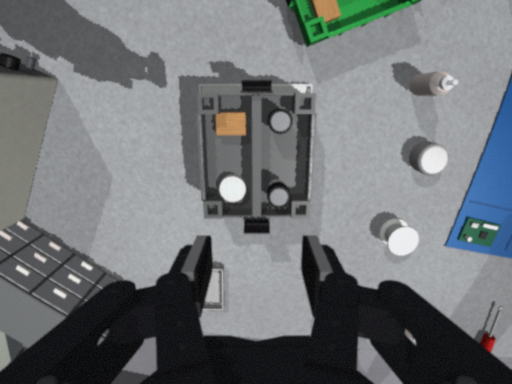

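The loaded tray sits square on the dock at about (257,152). All four posts read 0.0924 to 0.0927 m, which is level and home. The bystanders are upright at (435,84), (431,158) and (402,237), and the gripper is clear.

```bash
python3 -c "
from h import *
print(order.sign_off())"
```

```text
the job is handed in; nothing more can be done
None
```

The loaded tray is stacked home and level on the dock tray, both end clips appear snapped (judged from its height and level), the gripper let go and is clear, and I handed the job in just after 23 s of robot time; the sign-off returned no verdict.

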